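Put the massage ball away by lamplight

ROBOT

A 6-joint arm with a two-finger parallel gripper is mounted at the origin on the work surface. World frame = base frame: x ahead of the robot, y to its left, z up, the work surface at z = 0. Lengths are in m, angles in degrees, forces in N, time in s.
With the tool pointing down it reaches from about 0.325 to 1 m from the base axis. Payload 5.1 kg.
Tool frame: the origin (TCP) lies at the very end of the fingers, on their centre line; the grasp point (between the pads) lies 19 mm behind it; z points along the fingers, y is the line along which they close (so a half turn about z gives the same grasp; the last joint's range is limited). The gripper opens to 85 mm and grips with 20 to 120 N. Pads are 22 mm wide; open, the fingers measure 114 mm over their backs; the gripper's body (76 mm by 85 mm) begins 54 mm behind the grasp point. The pads swing forward as they close: fully open they stand 13 mm farther back than shut.
Start: joints at [-72.743, 7.093, 94.555, -0, 78.352, -4.733], TCP at [0.243, -0.603, 0.231] pointing down, gripper open.
Joint ranges: [-149.61, 149.61], [-58.7, 133.49], [1.44, 155.28], [-77.14, 257.14], [18.33, 153.61], [-166.67, 166.67]. Speed limits (degrees/s): [147.25, 147.25, 180, 180, 180, 180].

INTERFACE

Orientations are given as [roll, pitch, yaw] about the fixed x, y, z axes, in that order (R = Rz(yaw) Ry(pitch) Rx(roll)).
In Python, from plant import * gives the robot as it stands. The module is installed in compiled form; this text tells all that it offers.
- The arm moves only by the tool arm_command, never from a script. Its argument "increments" is a list of rows, each a list of 7 numbers: the shift along the tool's x, y, z scaled (see below), then the turn, a rotation vector about the tool's x, y, z scaled (see below), then the finger opening in mm, from 0 to 85.4. In form: [[dx, dy, dz, wx, wy, wz, jaw], ...]. A call has exactly 5 rows; each row shifts and turns the commanded pose from where the row before left it, along the tool's axes as they then stand; what a row does not reach is not made up. The controller multiplies each number of a shift by 2.5 cm and each number of a turn by 0.15 rad. A row lasts 1/10 s, in which the tool goes at most 50 mm and 8.59 degrees, less where a joint would pass 70% of its speed; a pose out of reach is approached as far as the arm can. A call with a number of a shift or a turn outside -1 to 1 is refused whole. A call with a gripper value outside its range is refused whole. The fingers move at their own pace and stop on an object; the grip force is fixed at half the most. Time passes only in rows, so rows that do not move let the fingers close, or fill a call up. It gives the time, the measured TCP pose, the force, the opening and the grip force at its end, in the units of the state.
- state(): the state, without advancing time (a new reading comes with each control period).
- get_image(name): name is "scene" or "top" or "wrist"; returns (picture, depth): 480x640x3 uint8, blue, green, red; 480x640 float32, m along the optical axis (not along the pixel's ray), 0 where there is no reading.
- camera_model(name): a dict with "mtx" (3x3 intrinsics, pixels), "R" (3x3) and "t" (3): a world point X has camera coordinates R X + t. Camera axes: x right, y down, z forward; pixel columns grow to the right and rows downward; lengths in m; the calibration is good to about 2 mm. The wrist camera is an equidistant fisheye: a pixel r from the principal point sees the ray r / f radians off the axis. A picture is of the moment at which its call begins: read the wrist's pose just before it. camera_model takes no time and is no camera call; for the wrist camera it gives the pose at the moment of the call.
- finish_job(): hands the job in; it is judged then, once.
The state is a dict: "time": time; "joint_pos": joint angles; "joint_vel": joint speeds; "tau": joint torques, N m; "tool_pos": TCP position; "eef_rot": TCP orientation; "ft_force": force on the tool from outside, world axes, zero at the start; "torque": the same for the moment, N m; "grip_width": finger opening in m; "finger_force": force on a finger pad.
Only numpy, scipy, OpenCV 4.12 (cv2) and the standard library are available. Lean on these libraries where they do the work, as an engineer would, in place of code of your own. Each camera call takes 0.05 s, during which the arm holds its last target. There are 200 camera calls.

TASK

It is dusk: switch on the globe lamp by pulling its brass knob up until it clicks out and stays, then put the grey massage ball down in the rattan box, close the lid, and switch the lamp off again by pushing the knob back fully home. Be gentle: grip the knob lightly, do not drag, lift or tip the lamp or lean hard on it, do not drop the ball, and do not slam the woven lid or press hard on it. Leave the tumbler and the incense holder where they stand.

Things in the scene. Friction and masses are not known exactly. Their poses are not given: they have to be found in the camera images.
- lamp: cordless table lamp, loose, 2.2 kg. Dark teak base 110 (x) x 240 (y) x 40 mm; origin under its centre, z up. White glass globe, 116 mm diameter, 58 mm to +y of the origin, top 158 mm above the shelf; brass knob 75 mm to -y, axis upright. Pulling up with over 20 N lifts the lamp. A light grip, 20 to 40 N per finger, does for the knob; over 100 N on it (both fingers summed) is too much
- knob_grip (a point): middle of the head of the brass push-pull knob, on its axis; moves with the knob. Head 40 mm diameter, 26 mm tall, flat on top. With the knob home this point is 26 mm above the base's top (66 mm above the shelf); the knob's top is 12 mm above this point, the head's lower edge 14 mm below it
- knob (a joint): how far the knob is pulled up, m: 0 = home (lamp off), 0.016 = out against its stop (lamp on). A spring detent holds it at either end: about 7 N starts it, the force fades to nothing at half travel, and from there it snaps on to the other end by itself
- ball_center (a point): centre of the grey knobbly plastic massage ball, 60 mm diameter, 0.12 kg; at first it sits in the hole of a loose pale wooden ring dish (outer diameter 92 mm, inner 52 mm, 10 mm high) on the shelf
- box: rattan box, fixed on the shelf, outside 180 (x) x 220 (y) x 100 mm high, walls and floor 8 mm thick, open on top when the lid is up; origin at the centre of its underside, z up; the lid is hinged along its +x rim, which is the side away from the robot
- lid_hinge (a point): mid-point of the lid's hinge line, at the top of the box's +x wall, 100 mm above the shelf; the line runs along the box's y
- lid (a joint): opening of the lid, rad: 0 = closed on the rim, 1.57 = upright, 1.9 = leaning back on its stop. Woven panel 180 mm from hinge to free edge, 220 mm wide, 10 mm thick; its inner face lies on the hinge line, its outer face 10 mm off it. Stiff hinges hold it at any angle; 2 to 4 N on the outer face 140 mm from the hinge moves it. Not to be pressed with over 45 N
- tumbler: stainless steel tumbler with black twist cap, 72 mm diameter, 178 mm tall, loose; origin under its centre. Leave alone
- incense: white ceramic incense holder, a saucer of 94 mm diameter with a small cone, 36 mm tall, loose; origin under its centre. Leave alone
Mind the look-alikes: they are no part of the job. Of the things like the part that bears ball_center, leave any that is turquoise; of the rest the smaller one is meant.

How it is judged (in metres and radians):
On the way, in this order (a step that is already met when the one before it is completed fails the run):
1. the lamp is switched on: its knob is out at its detent and stays there, let go (value of joint knob above 0.013 m and contact force between the fingers and lamp below 0.1 N), for 0.2 s.
2. with the lamp on, the ball lies in the box, let go and at rest (value of joint knob above 0.013 m and z of ball_center in the frame of box below 0.06 m and x of ball_center in the frame of box between -0.082 and 0.082 m and y of ball_center in the frame of box between -0.102 and 0.102 m and contact force between the fingers and ball below 0.1 N and linear speed of ball below 0.15 m/s), for 0.2 s.
3. with the lamp still on, the lid is closed (value of joint knob above 0.013 m and value of joint lid below 0.06 rad), for 0.2 s.
At the end, for the whole second after the job is handed in: the knob is home (within 3 mm), the lid is closed (within 0.06 rad), the ball lies inside the box, and the lamp stands upright within 30 mm of its place with the tumbler and incense holder within 20 mm of theirs (value of joint knob below 0.003 m and value of joint lid below 0.06 rad and z of ball_center in the frame of box below 0.06 m and x of ball_center in the frame of box between -0.082 and 0.082 m and y of ball_center in the frame of box between -0.102 and 0.102 m and distance of lamp from where it was at the start of the episode below 0.03 m and angle between lamp's own z axis and vertical below 0.05 rad and linear speed of lamp below 0.02 m/s and distance of each of tumbler, incense from where it was at the start of the episode below 0.02 m); the robot touches nothing.
It fails at once if the lamp is dragged, lifted or tipped (moved over 30 mm or tilted over 0.15 rad) (distance of lamp from where it was at the start of the episode above 0.03 m or angle between lamp's own z axis and vertical above 0.15 rad).
It fails at once if the fingers grip or press the lamp with more than 100 N in sum (contact force between the fingers and lamp above 100 N).
It fails at once if the lid is pressed with more than 45 N, or slams (closing faster than 2.5 rad/s near the rim) (contact force between the fingers and lid above 45 N or (value of joint lid below 0.3 rad and velocity of joint lid below -2.5 rad/s)).
It fails at once if the ball is dropped (moving over 0.7 m/s with no finger on it) (linear speed of ball above 0.7 m/s and contact force between the fingers and ball below 0.05 N).
It fails at once if the tumbler or the incense holder is disturbed (moved over 20 mm) (distance of any of tumbler, incense from where it was at the start of the episode above 0.02 m).
It also fails if it takes over 72 s, if anything falls off the work surface, if the arm or the gripper's body presses on something with over 40 N, if the wrist force passes 120 N, or if a joint passes its speed limit or range.

## Working session

There is one attempt and no reset: what is moved stays moved. The work goes in short steps, Python scripts to look and compute and a tool call to move; the robot and the scene stay as the last step left them, time stands still between calls to the robot, and variables do not carry over. Pictures are saved under pics/ and viewed, at most 14 in all, crops included, and the job is handed in when it is done.

Besides the shell and the picture viewer there is one more tool, called after "Emit:" as name(argument=value, ...), one argument or row to a line, values as JSON. arm_command: Moves the arm, as the interface text tells. Its arguments: {"type":"object","properties":{"increments":{"type":"array","items":{"type":"array","items":{"type":"number"}}}},"required":["increments"]}

```bash
mkdir -p pics
python3 - <<'E'
from plant import *
import cv2,numpy as np
print(state())
for n in("scene","top"):
    p,d=get_image(n); cv2.imwrite(f"pics/{n}0.png",p); np.save(f"{n}d.npy",d)
    print(n,camera_model(n))
E
```

```text
{'time': 0.0, 'joint_pos': array([-7.27411680e+01,  7.13198876e+00,  9.46334881e+01,  4.04054945e-05,
        7.83502343e+01, -4.73399884e+00]), 'joint_vel': array([ 0.02997657,  0.02516726, -0.03267241,  0.00897843,  0.05411877,
       -0.0365923 ]), 'tau': array([ 2.20801659e-03, -4.23600447e+01, -3.65454018e+01,  1.83250054e-04,
        6.93188107e-03,  3.64482364e-07]), 'tool_pos': array([ 0.24319932, -0.60214239,  0.23007615]), 'eef_rot': array([-1.79884687e+02, -9.58904048e-03,  2.19928130e+01]), 'ft_force': array([-0.43593343,  0.55920408,  0.89060314]), 'torque': array([0.0023326 , 0.02565337, 0.0094894 ]), 'finger_force': 0.0, 'grip_width': 0.08500005833426642}
scene {'mtx': array([[576.44625874,   0.        , 312.18160061],
       [  0.        , 576.44625874, 242.47589823],
       [  0.        ,   0.        ,   1.        ]]), 'R': array([[ 0.71942842,  0.69446855, -0.01166918],
       [ 0.38690099, -0.41464617, -0.82363595],
       [-0.57682785,  0.5880323 , -0.56699882]]), 't': array([-0.36886498, -0.13489878,  1.44000569])}
top {'mtx': array([[510.59851783,   0.        , 322.05072997],
       [  0.        , 510.59851783, 231.25717049],
       [  0.        ,   0.        ,   1.        ]]), 'R': array([[-0.00107377, -0.99992551, -0.01215803],
       [-0.98933268,  0.0028333 , -0.14564621],
       [ 0.1456698 ,  0.01187195, -0.98926203]]), 't': array([-0.04153429,  0.55345876,  0.99296121])}
```

View pics/scene0.png

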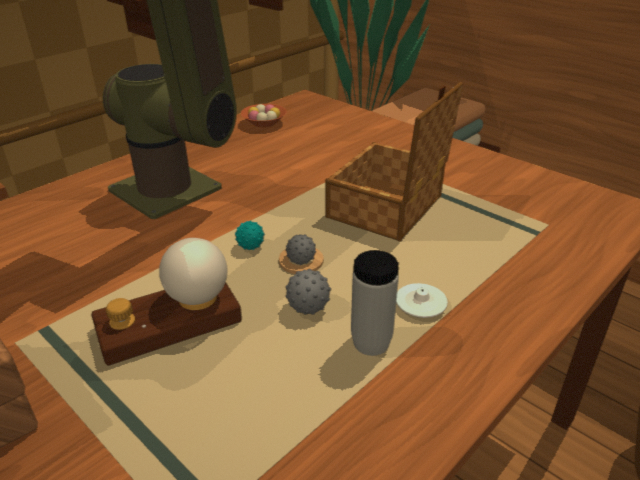

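View pics/top0.png

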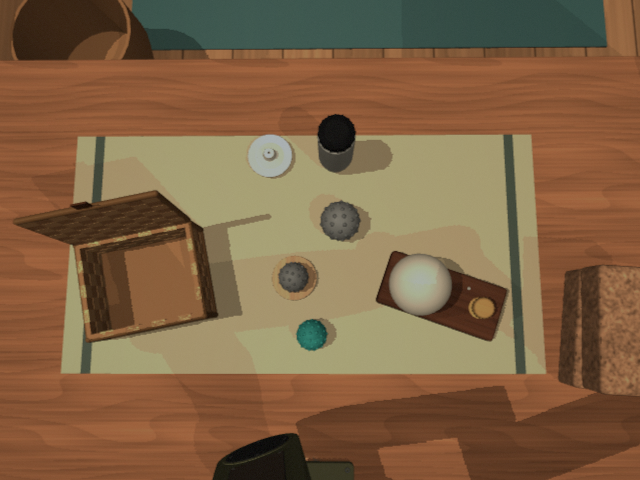

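The top view shows the lamp knob at (482,308), the globe at (420,284), the ball in its ring at (294,277) and the larger decoy at (340,220). The box is centred near (147,282) with its lid up, the tumbler is at (337,140) and the incense at (270,156). A cork block stands to the right at about (605,330).

```bash
cat > h.py <<'E'
import cv2,numpy as np
from scipy.spatial.transform import Rotation as Ro
def ray(c,u,v):
    R,t,K=c["R"],c["t"],c["mtx"]
    return -R.T@t, R.T@np.linalg.solve(K,[u,v,1.])
def onz(c,u,v,z):
    o,d=ray(c,u,v); return o+d*(z-o[2])/d[2]
def dep(c,u,v,D):
    o,d=ray(c,u,v); return o+d*D
def blob(m,near):
    n,l,s,ce=cv2.connectedComponentsWithStats(m.astype(np.uint8)); 
    k=l[near[1],near[0]]; return ce[k],s[k],l==k
E
python3 - <<'E'
from h import *; from plant import camera_model
p=cv2.imread("pics/top0.png");d=np.load("topd.npy");c=camera_model("top")
hsv=cv2.cvtColor(p,cv2.COLOR_BGR2HSV)
for n,(u,v) in dict(knob=(482,308),base1=(450,300),globe=(420,284),ball=(294,277),decoy=(340,220),ringedge=(313,277),turq=(312,335),tumb=(337,133),inc=(270,157),cork=(610,330),boxfl=(150,280),lid=(110,215),lidtop=(155,194),liduL=(17,222),table=(250,330)).items():
    D=np.median(d[v-2:v+3,u-2:u+3]); print(n,hsv[v,u],dep(c,u,v,D).round(3))
# knob mask
m=(hsv[...,0]>12)&(hsv[...,0]<28)&(hsv[...,1]>150)&(hsv[...,2]>120)
ce,s,_=blob(m,(482,306)); print("knob",ce,s,onz(c,*ce,.078).round(4))
# dark base corners
for nm,z,msk in(("base",.04,(d>0)),):
    g=np.mgrid[0:480,0:640]; v,u=g
    o,_=ray(c,0,0); uv=np.stack([u.ravel(),v.ravel(),np.ones(u.size)])
    X=o+(((c["R"].T@np.linalg.inv(c["mtx"])@uv)*d.ravel()).T); X=X.reshape(480,640,3); np.save("X.npy",X)
Z=X[...,2]; roi=np.zeros_like(Z,bool); roi[240:350,365:520]=1
m=roi&(Z>.03)&(Z<.09); P=X[m][:,:2].astype(np.float32); r=cv2.minAreaRect(P); print("lamp",r,cv2.boxPoints(r).round(3))
roi=np.zeros_like(Z,bool); roi[180:350,60:225]=1
m=roi&(Z>.085)&(Z<.104); P=X[m][:,:2].astype(np.float32); r=cv2.minAreaRect(P); print("box",r,cv2.boxPoints(r).round(3))
roi[:]=0; roi[260:300,275:312]=1
m=roi&(Z>.03)&(hsv[...,1]<90); cs,_=cv2.findContours(m.astype(np.uint8),0,2); (x,y),rr=cv2.minEnclosingCircle(max(cs,key=len)); print("ball",x,y,rr,Z[m].max(),onz(c,x,y,.04).round(4))
roi[:]=0; roi[240:400,560:640]=1; P=X[roi&(Z>.02)]; print("cork",P.min(0).round(3),P.max(0).round(3))
roi[:]=0; roi[180:250,10:225]=1; P=X[roi&(Z>.2)]; print("lidtop",P.min(0),P.max(0),P[P[:,2]>.26].mean(0))
E
```

```text
knob [ 17 147 163] [ 0.4   -0.347  0.078]
base1 [ 12 168  50] [ 0.415 -0.295  0.041]
globe [ 39  31 175] [ 0.442 -0.216  0.158]
ball [ 23  30 102] [0.46  0.012 0.06 ]
decoy [ 24  31 116] [ 0.57  -0.078  0.079]
ringedge [ 15 130 110] [ 0.463 -0.024  0.01 ]
turq [ 84 158 118] [ 0.348 -0.023  0.061]
tumb [30 15 17] [ 0.712 -0.071  0.178]
inc [ 40  19 160] [0.711 0.066 0.034]
cork [ 13 132 143] [ 0.362 -0.545  0.151]
boxfl [ 14 147 139] [0.457 0.313 0.009]
lid [ 14 144  69] [0.552 0.304 0.239]
lidtop [ 15 160  94] [0.577 0.215 0.285]
liduL [ 14 160  97] [0.533 0.429 0.284]
table [ 27  73 168] [0.355 0.105 0.001]
knob [319.63465983 239.63858163] [     0      0    640    480 306747] [ 0.5314 -0.0384  0.078 ]
lamp ((0.4245908856391907, -0.2815226912498474), (0.24115464091300964, 0.11047296971082687), 70.76988983154297) [[ 0.333 -0.377]
 [ 0.437 -0.414]
 [ 0.516 -0.186]
 [ 0.412 -0.149]]
box ((0.45350974798202515, 0.30281776189804077), (0.19265873730182648, 0.23236611485481262), 11.549322128295898) [[0.336 0.397]
 [0.382 0.17 ]
 [0.571 0.208]
 [0.525 0.436]]
ball 293.0 276.79998779296875 15.160569190979004 1.0624030169929937 [0.4615 0.0156 0.04  ]
cork [ 0.249 -0.612  0.02 ] [ 0.477 -0.055  1.062]
lidtop [ 0.40286578 -0.05488769  0.20003363] [0.58425495 0.43548527 1.06240302] [0.54760218 0.30392963 0.3160078 ]
```

Emit:
arm_command(
  increments=[
    [0.95,-0.69,0,0,0,0,85],
    [0.95,-0.69,0,0,0,0,85],
    [0.95,-0.69,0,0,0,0,85],
    [0.95,-0.69,0,0,0,0,85],
    [0.95,-0.69,0,0,0,0,85],
  ],
)

```text
time: 0.6
tool_pos: [0.3215, -0.477, 0.2307]
eef_rot: [-179.9, 0.0, 22.0]
ft_force: [-0.0, 0.9, 0.1]
grip_width: 0.0849
finger_force: 0.0
```

Emit:
arm_command(
  increments=[
    [0.95,-0.69,0,0,0,0,85],
    [0.95,-0.69,0,0,0,0,85],
    [0.95,-0.69,0,0,0,0,85],
    [0.95,-0.69,0,0,0,0,85],
    [0.95,-0.69,0,0,0,0,85],
  ],
)

```text
time: 1.1
tool_pos: [0.3993, -0.3525, 0.2308]
eef_rot: [-180.0, 0.0, 22.0]
ft_force: [0.3, -0.3, 0.5]
grip_width: 0.085
finger_force: 0.0
```

Emit:
arm_command(
  increments=[
    [0,0,0.5,0,0,-0.95,85],
    [0,0,0.5,0,0,-0.95,85],
    [0,0,0.5,0,0,-0.95,85],
    [0,0,0.5,0,0,-0.95,85],
    [0,0,0.5,0,0,-0.95,85],
  ],
)

```text
time: 1.6
tool_pos: [0.3987, -0.3535, 0.1678]
eef_rot: [-179.9, -0.0, 63.2]
ft_force: [-0.3, -0.2, -0.1]
grip_width: 0.0851
finger_force: 0.0
```

Emit:
arm_command(
  increments=[
    [0,0,0,0,0,-0.95,85],
    [0,0,0,0,0,0,85],
    [0,0,0,0,0,0,85],
    [0,0,0,0,0,0,85],
    [0,0,0,0,0,0,85],
  ],
)

```text
time: 2.1
tool_pos: [0.3991, -0.354, 0.1692]
eef_rot: [180.0, 0.0, 70.9]
ft_force: [-0.0, -0.1, -0.2]
grip_width: 0.085
finger_force: 0.0
```

```bash
cat >> h.py <<'E'
def go(s,tgt,yaw=None):
    R=Ro.from_euler("xyz",s["eef_rot"],degrees=True).as_matrix()
    print("tool units",(R.T@(np.array(tgt)-s["tool_pos"])/.025).round(2), "wz",None if yaw is None else round((s["eef_rot"][2]-yaw+180)%360-180,2)/8.594)
def fish(c,u,v):
    K=c["mtx"];x=np.array([u-K[0,2],v-K[1,2]]);r=np.hypot(*x);th=r/K[0,0]
    q=np.array([*(np.sin(th)*x/max(r,1e-9)),np.cos(th)]);return -c["R"].T@c["t"],c["R"].T@q
def fishz(c,u,v,z):
    o,d=fish(c,u,v);return o+d*(z-o[2])/d[2]
def fproj(c,X):
    q=c["R"]@np.array(X)+c["t"];r=np.hypot(q[0],q[1]);th=np.arctan2(r,q[2]);K=c["mtx"]
    return K[:2,2]+K[0,0]*th*q[:2]/r
def show(s): print({k:np.round(s[k],4) for k in("time","tool_pos","eef_rot","ft_force","grip_width","finger_force")})
E
python3 - <<'E'
from h import *; from plant import *
s=state();show(s);c=camera_model("wrist");print(c)
R=Ro.from_euler("xyz",s["eef_rot"],degrees=True).as_matrix();print("cam in tool",R.T@(-c["R"].T@c["t"]-s["tool_pos"]))
p,d=get_image("wrist");print(fproj(c,[.400,-.352,.078]))
cv2.imwrite("pics/w1.png",p);go(s,[.400,-.352,.05],70.8)
E
```

```text
{'time': np.float64(2.1), 'tool_pos': array([ 0.3991, -0.354 ,  0.1692]), 'eef_rot': array([1.799655e+02, 2.050000e-02, 7.090910e+01]), 'ft_force': array([-0.0451, -0.0609, -0.2123]), 'grip_width': np.float64(0.085), 'finger_force': np.float64(0.0)}
{'mtx': array([[371.64829954,   0.        , 315.35108843],
       [  0.        , 371.64829954, 239.82114121],
       [  0.        ,   0.        ,   1.        ]]), 'R': array([[ 0.94536218, -0.32601952,  0.00126933],
       [-0.31051589, -0.89920605,  0.30823428],
       [-0.099349  , -0.29178718, -0.95130963]]), 't': array([-0.49416585, -0.21492375,  0.25829151])}
cam in tool [ 0.07962771  0.00104147 -0.14341318]
[313.60149091 241.97630212]
tool units [0.09 0.   4.77] wz 0.012799627647195718
```

View pics/w1.png

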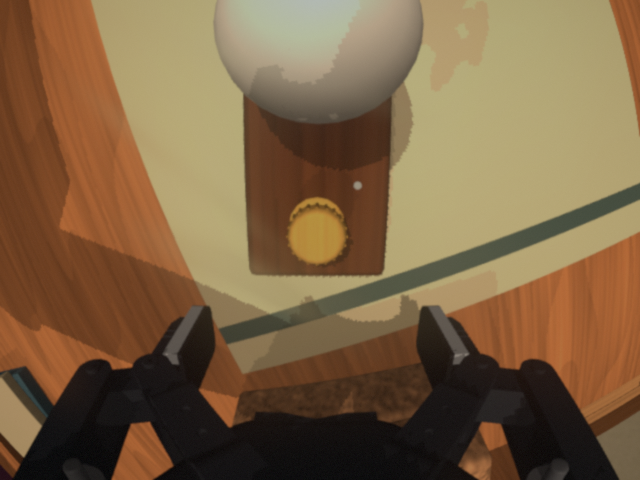

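Knob seen at (317,236), about 4 mm from the prediction, so I correct for that and descend with the jaw part open. The default grip of 60 N per finger would break the 100 N limit, so I'll close in small steps.

Emit:
arm_command(
  increments=[
    [0.21,0.07,0.6,0,0,0,80],
    [0,0,0.6,0,0,0,70],
    [0,0,0.6,0,0,0,65],
    [0,0,0.6,0,0,0,60],
    [0,0,0.6,0,0,0,60],
  ],
)

```text
time: 2.65
tool_pos: [0.4019, -0.349, 0.0917]
eef_rot: [-179.9, -0.0, 71.0]
ft_force: [0.7, 0.1, -0.5]
grip_width: 0.0598
finger_force: 0.0
```

Emit:
arm_command(
  increments=[
    [0,0,0.6,0,0,0,60],
    [0,0,0.6,0,0,0,60],
    [0,0,0.4,0,0,0,60],
    [0,0,0.2,0,0,0,55],
    [0,0,0,0,0,0,50],
  ],
)

```text
time: 3.15
tool_pos: [0.402, -0.3491, 0.048]
eef_rot: [-179.9, -0.0, 71.0]
ft_force: [-0.7, 0.7, 0.3]
grip_width: 0.0506
finger_force: 0.0
```

Run:
```python
from h import *; from plant import *
show(state());p,d=get_image("wrist");cv2.imwrite("pics/w2.png",p)
```

```text
{'time': np.float64(3.15), 'tool_pos': array([ 0.402 , -0.3491,  0.048 ]), 'eef_rot': array([-1.799304e+02, -3.700000e-02,  7.097400e+01]), 'ft_force': array([-0.6601,  0.7279,  0.3211]), 'grip_width': np.float64(0.0506), 'finger_force': np.float64(0.0)}
```

View pics/w2.png

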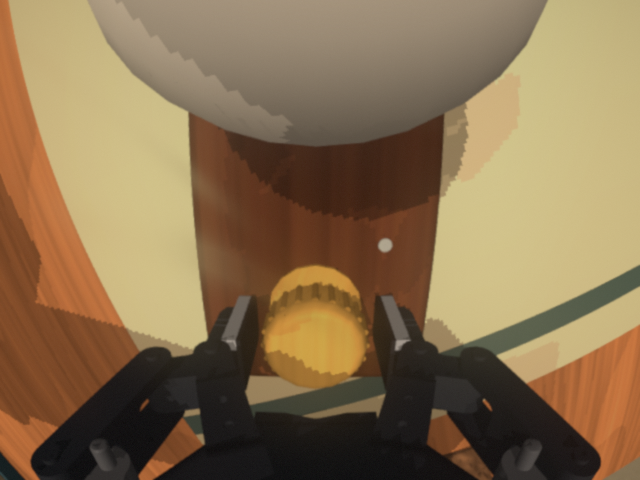

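The knob (262–368, centred at 315) sits midway between the pads (250 and 382). Closing slowly.

Emit:
arm_command(
  increments=[
    [0,0,0,0,0,0,45],
    [0,0,0,0,0,0,43],
    [0,0,0,0,0,0,42],
    [0,0,0,0,0,0,41],
    [0,0,0,0,0,0,41],
  ],
)

```text
time: 3.7
tool_pos: [0.4022, -0.3495, 0.049]
eef_rot: [-180.0, 0.0, 71.0]
ft_force: [-1.1, -0.3, 1.4]
grip_width: 0.0409
finger_force: 0.8
```

Emit:
arm_command(
  increments=[
    [0,0,0,0,0,0,40.5],
    [0,0,0,0,0,0,40.5],
    [0,0,0,0,0,0,40],
    [0,0,0,0,0,0,40],
    [0,0,0,0,0,0,40],
  ],
)

```text
time: 4.2
tool_pos: [0.402, -0.3493, 0.0488]
eef_rot: [-179.9, -0.0, 71.0]
ft_force: [-5.3, 1.3, 3.8]
grip_width: 0.0401
finger_force: 2.6
```

Emit:
arm_command(
  increments=[
    [0,0,0,0,0,0,39.8],
    [0,0,0,0,0,0,39.8],
    [0,0,0,0,0,0,39.7],
    [0,0,0,0,0,0,39.7],
    [0,0,0,0,0,0,39.7],
  ],
)

```text
time: 4.7
tool_pos: [0.4019, -0.3493, 0.0488]
eef_rot: [-179.9, -0.0, 71.0]
ft_force: [-5.3, 1.6, 4.6]
grip_width: 0.0399
finger_force: 3.9
```

Emit:
arm_command(
  increments=[
    [0,-0.02,0,0,0,0,39.4],
    [0,-0.02,0,0,0,0,39.4],
    [0,0,0,0,0,0,39.1],
    [0,0,0,0,0,0,39.1],
    [0,0,0,0,0,0,39.1],
  ],
)

```text
time: 5.2
tool_pos: [0.4017, -0.3493, 0.0489]
eef_rot: [180.0, 0.0, 71.0]
ft_force: [-1.3, 0.1, 1.1]
grip_width: 0.0391
finger_force: 11.2
```

Emit:
arm_command(
  increments=[
    [0,0,0,0,0,0,38.8],
    [0,0,0,0,0,0,38.8],
    [0,0,0,0,0,0,38.5],
    [0,0,0,0,0,0,38.5],
    [0,0,0,0,0,0,38.5],
  ],
)

```text
time: 5.7
tool_pos: [0.4017, -0.3493, 0.049]
eef_rot: [180.0, 0.0, 71.0]
ft_force: [0.3, 0.6, 2.7]
grip_width: 0.0391
finger_force: 21.1
```

Emit:
arm_command(
  increments=[
    [0,0,0,0,0,0,38.2],
    [0,0,0,0,0,0,38.2],
    [0,0,-0.04,0,0,0,38.2],
    [0,0,-0.06,0,0,0,38.2],
    [0,0,-0.06,0,0,0,38.2],
  ],
)

```text
time: 6.2
tool_pos: [0.401, -0.3488, 0.0517]
eef_rot: [-180.0, -0.0, 71.0]
ft_force: [2.5, -3.9, -6.3]
grip_width: 0.0385
finger_force: 26.6
```

Emit:
arm_command(
  increments=[
    [0,0,-0.08,0,0,0,38.2],
    [0,0,-0.08,0,0,0,38.2],
    [0,0,-0.08,0,0,0,38.2],
    [0,0,-0.08,0,0,0,38.2],
    [0,0,-0.08,0,0,0,38.2],
  ],
)

```text
time: 6.7
tool_pos: [0.4011, -0.3489, 0.0637]
eef_rot: [-179.9, -0.0, 71.0]
ft_force: [-4.0, 2.5, 3.8]
grip_width: 0.0388
finger_force: 27.4
```

Run:
```python
from h import *; from plant import *
show(state());p,d=get_image("wrist");cv2.imwrite("pics/w3.png",p)
```

```text
{'time': np.float64(6.7), 'tool_pos': array([ 0.4011, -0.3489,  0.0637]), 'eef_rot': array([-1.799348e+02, -1.520000e-02,  7.098640e+01]), 'ft_force': array([-3.9951,  2.5124,  3.7884]), 'grip_width': np.float64(0.0388), 'finger_force': np.float64(27.3712)}
```

View pics/w3.png

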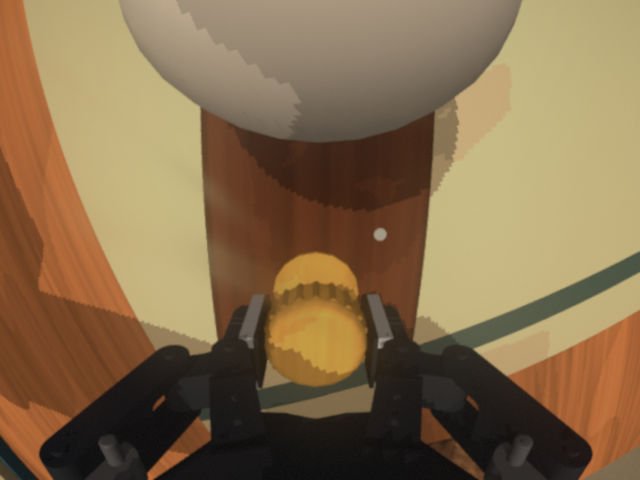

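The knob came up with the pads while the base moved away, and the force changed sign, so it snapped past halfway. Releasing and rising.

Emit:
arm_command(
  increments=[
    [0,0,0,0,0,0,39.5],
    [0,0,0,0,0,0,42],
    [0,0,0,0,0,0,50],
    [0,0,0,0,0,0,65],
    [0,0,0,0,0,0,75],
  ],
)

```text
time: 7.25
tool_pos: [0.4015, -0.3491, 0.0628]
eef_rot: [180.0, 0.0, 71.0]
ft_force: [-1.0, -0.8, -0.2]
grip_width: 0.0745
finger_force: 0.0
```

Emit:
arm_command(
  increments=[
    [0,0,-0.4,0,0,0,80],
    [0,0,-0.6,0,0,0,85],
    [0,0,-0.8,0,0,0,85],
    [0,0,-0.9,0,0,0,85],
    [0,0,-0.9,0,0,0,85],
  ],
)

```text
time: 7.75
tool_pos: [0.4017, -0.3494, 0.1553]
eef_rot: [179.9, 0.0, 71.0]
ft_force: [0.0, -0.5, 0.1]
grip_width: 0.0848
finger_force: 0.0
```

Emit:
arm_command(
  increments=[
    [0,0,-0.9,0,0,0.9,85],
    [0,0,-0.9,0,0,0.9,85],
    [0,0,0,0,0,0.9,85],
    [0,0,0,0,0,0.9,85],
    [0,0,0,0,0,0.9,85],
  ],
)

```text
time: 8.25
tool_pos: [0.4018, -0.3495, 0.2]
eef_rot: [179.8, -0.0, 32.0]
ft_force: [-0.3, 0.1, -0.2]
grip_width: 0.0851
finger_force: 0.0
```

Run:
```python
from h import *; from plant import *
s=state();show(s);p,d=get_image("top");c=camera_model("top")
def X(m): 
    v,u=np.nonzero(m);o=-c["R"].T@c["t"];uv=np.stack([u,v,np.ones(u.size)])
    return o+((c["R"].T@np.linalg.inv(c["mtx"])@uv)*d[m]).T
for (u,v) in((482,308),(483,306),(480,300),(485,310)):print(dep(c,u,v,d[v,u]).round(4))
print(onz(c,293.5,277,.03).round(4)); go(s,[*onz(c,293.5,277,.03)[:2],.014],0)
cv2.imwrite("pics/t2.png",p)
```

```text
{'time': np.float64(8.25), 'tool_pos': array([ 0.4018, -0.3495,  0.2   ]), 'eef_rot': array([ 1.798435e+02, -3.270000e-02,  3.198560e+01]), 'ft_force': array([-0.2809,  0.1229, -0.1527]), 'grip_width': np.float64(0.0851), 'finger_force': np.float64(0.0)}
[ 0.3997 -0.3425  0.0923]
[ 0.4034 -0.3449  0.0911]
[ 0.4145 -0.3399  0.0908]
[ 0.396  -0.3465  0.0972]
[0.4617 0.0152 0.03  ]
tool units [  9.76 -11.12   7.42] wz 3.722364440307191
```

Emit:
arm_command(
  increments=[
    [0,0,0,0,0,0.82,85],
    [0,0,0,0,0,0.82,85],
    [0,0,0,0,0,0.82,85],
    [0.34,-0.92,0,0,0,0,85],
    [0.34,-0.92,0,0,0,0,85],
  ],
)

```text
time: 8.8
tool_pos: [0.4094, -0.3007, 0.1992]
eef_rot: [179.9, -0.1, 11.2]
ft_force: [0.7, 0.4, -0.2]
grip_width: 0.0851
finger_force: 0.0
```

Emit:
arm_command(
  increments=[
    [0.34,-0.92,0,0,0,0,85],
    [0.34,-0.92,0,0,0,0,85],
    [0.34,-0.92,0,0,0,0,85],
    [0.34,-0.92,0,0,0,0,85],
    [0.34,-0.92,0,0,0,0,85],
  ],
)

```text
time: 9.3
tool_pos: [0.4289, -0.1788, 0.1992]
eef_rot: [179.9, -0.1, 11.3]
ft_force: [-0.1, 0.4, 0.4]
grip_width: 0.085
finger_force: 0.0
```

Emit:
arm_command(
  increments=[
    [0.34,-0.92,0,0,0,0,85],
    [0.34,-0.92,0,0,0,0,85],
    [0.34,-0.92,0,0,0,0,85],
    [0.34,-0.92,0,0,0,0,85],
    [0.34,-0.92,0,0,0,0,85],
  ],
)

```text
time: 9.8
tool_pos: [0.4484, -0.0576, 0.1992]
eef_rot: [180.0, -0.1, 11.3]
ft_force: [0.0, -0.6, 0.3]
grip_width: 0.0852
finger_force: 0.0
```

Emit:
arm_command(
  increments=[
    [0.34,-0.92,0,0,0,0,85],
    [0.34,-0.92,0,0,0,0,85],
    [0.34,-0.92,0,0,0,0,85],
    [0,0,0.8,0,0,0,85],
    [0,0,0.8,0,0,0,85],
  ],
)

```text
time: 10.3
tool_pos: [0.4608, 0.0148, 0.1595]
eef_rot: [179.9, -0.2, 11.4]
ft_force: [-0.4, -0.5, -0.0]
grip_width: 0.0852
finger_force: 0.0
```

Emit:
arm_command(
  increments=[
    [0,0,0.8,0,0,0,85],
    [0,0,0.4,0,0,0,85],
    [0,0,0,0,0,0,85],
    [0,0,0,0,0,0,85],
    [0,0,0,0,0,0,85],
  ],
)

```text
time: 10.8
tool_pos: [0.4607, 0.0139, 0.1294]
eef_rot: [180.0, -0.1, 11.2]
ft_force: [0.3, 0.3, 0.7]
grip_width: 0.085
finger_force: 0.0
```

Run:
```python
from h import *; from plant import *
s=state();show(s);c=camera_model("wrist");p,d=get_image("wrist")
cv2.imwrite("pics/w4.png",p);print(fproj(c,[.4617,.0152,.03]));go(s,[.4617,.0152,.014],11.4)
p,d=get_image("top");cv2.imwrite("pics/t3.png",p);ct=camera_model("top")
for (u,v) in((482,308),(483,306),(486,306)):print(dep(ct,u,v,d[v,u]).round(4))
```

```text
{'time': np.float64(10.8), 'tool_pos': array([0.4607, 0.0139, 0.1294]), 'eef_rot': array([ 1.79962e+02, -1.41500e-01,  1.11775e+01]), 'ft_force': array([0.2966, 0.2974, 0.665 ]), 'grip_width': np.float64(0.085), 'finger_force': np.float64(0.0)}
[313.51510146 240.88529842]
tool units [ 0.04 -0.05  4.62] wz -0.025599255294391436
[ 0.3997 -0.3414  0.0962]
[ 0.4034 -0.3432  0.0967]
[ 0.4033 -0.3501  0.0925]
```

View pics/w4.png

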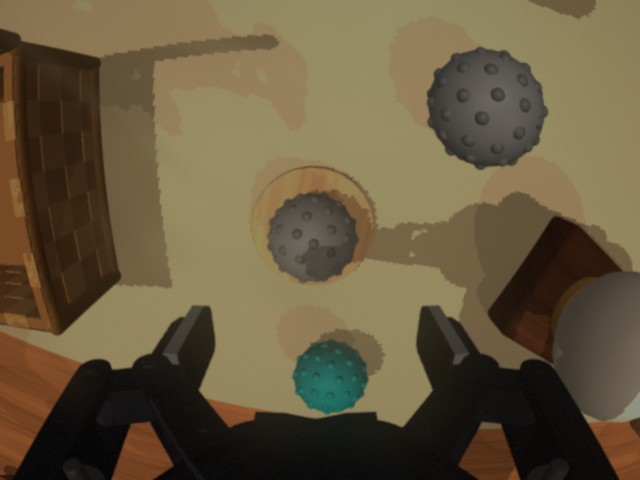

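The ball is at (312,237), within 3 mm of the prediction, and the knob reads z≈0.096, so the lamp is on. Descending.

Emit:
arm_command(
  increments=[
    [0.09,0,0.8,0,0,0,85],
    [0,0,0.8,0,0,0,85],
    [0,0,0.8,0,0,0,85],
    [0,0,0.8,0,0,0,82],
    [0,0,0.7,0,0,0,78],
  ],
)

```text
time: 11.4
tool_pos: [0.4622, 0.0144, 0.03]
eef_rot: [180.0, -0.0, 11.2]
ft_force: [0.4, -0.0, 0.3]
grip_width: 0.078
finger_force: 0.0
```

Emit:
arm_command(
  increments=[
    [0,0,0.5,0,0,0,75],
    [0,0,0.2,0,0,0,70],
    [0,0,0,0,0,0,65],
    [0,0,0,0,0,0,62],
    [0,0,0,0,0,0,61],
  ],
)

```text
time: 11.9
tool_pos: [0.4629, 0.0144, 0.0139]
eef_rot: [180.0, -0.1, 11.2]
ft_force: [1.2, 0.1, -0.3]
grip_width: 0.0611
finger_force: 0.0
```

Emit:
arm_command(
  increments=[
    [0,0,0,0,0,0,60],
    [0,0,0,0,0,0,59.5],
    [0,0,0,0,0,0,59],
    [0,0,0,0,0,0,58.5],
    [0,0,0,0,0,0,58],
  ],
)

```text
time: 12.4
tool_pos: [0.4629, 0.0145, 0.0139]
eef_rot: [180.0, -0.1, 11.2]
ft_force: [-1.4, 0.3, 6.2]
grip_width: 0.0584
finger_force: 29.0
```

Emit:
arm_command(
  increments=[
    [0,0,0,0,0,0,60],
    [0,0,0,0,0,0,63],
    [0,0,0.1,0,0,0,63],
    [0,0,0.06,0,0,0,63],
    [0,0,0,0,0,0,62],
  ],
)

```text
time: 12.9
tool_pos: [0.4614, 0.0145, 0.0082]
eef_rot: [-180.0, 0.1, 11.2]
ft_force: [0.1, -0.3, -0.2]
grip_width: 0.0619
finger_force: 0.0
```

Emit:
arm_command(
  increments=[
    [0,0,0,0,0,0,61],
    [0,0,0,0,0,0,60],
    [0,0,0,0,0,0,59.5],
    [0,0,0,0,0,0,59],
    [0,0,0,0,0,0,58.5],
  ],
)

```text
time: 13.4
tool_pos: [0.4621, 0.0145, 0.009]
eef_rot: [180.0, -0.0, 11.2]
ft_force: [-1.0, 0.2, 1.4]
grip_width: 0.059
finger_force: 20.8
```

Emit:
arm_command(
  increments=[
    [0,0,0,0,0,0,57.8],
    [0,0,0,0,0,0,57.5],
    [0,0,-0.1,0,0,0,57.5],
    [0,0,-0.3,0,0,0,57.5],
    [0,0,-0.5,0,0,0,57.5],
  ],
)

```text
time: 13.9
tool_pos: [0.4609, 0.0145, 0.031]
eef_rot: [-180.0, 0.1, 11.2]
ft_force: [0.2, 0.3, -0.5]
grip_width: 0.0582
finger_force: 42.2
```

Emit:
arm_command(
  increments=[
    [0,0,-0.7,0,0,0,57.5],
    [0,0,-0.9,0,0,0,57.5],
    [0,0,-0.9,0,0,0,57.5],
    [0,0,-0.9,0,0,0,57.5],
    [0,0,-0.9,0,0,0,57.5],
  ],
)

```text
time: 14.4
tool_pos: [0.4619, 0.0144, 0.1408]
eef_rot: [180.0, -0.1, 11.2]
ft_force: [0.9, 0.3, -1.2]
grip_width: 0.0583
finger_force: 42.2
```

Emit:
arm_command(
  increments=[
    [0,0,-0.7,0,0,0,57.5],
    [0,0,-0.3,0,0,0,57.5],
    [0,0,0,0,0,0,57.5],
    [0,0,0,0,0,0,57.5],
    [0,0,0,0,0,0,57.5],
  ],
)

```text
time: 14.9
tool_pos: [0.4611, 0.0145, 0.1625]
eef_rot: [-180.0, 0.1, 11.2]
ft_force: [-1.1, 0.2, -1.0]
grip_width: 0.0585
finger_force: 42.2
```

Run:
```python
from h import *; from plant import *
s=state();show(s);p,d=get_image("scene");cs=camera_model("scene")
cv2.imwrite("pics/s4.png",p)
p,d=get_image("top");cv2.imwrite("pics/t4.png",p);c=camera_model("top")
# inner floor corners & rim of box at z=.1 by depth
g=np.mgrid[0:480,0:640];uv=np.stack([g[1].ravel(),g[0].ravel(),np.ones(g[0].size)])
X=(-c["R"].T@c["t"]+((c["R"].T@np.linalg.inv(c["mtx"])@uv)*d.ravel()).T).reshape(480,640,3)
m=np.zeros((480,640),bool);m[180:350,60:235]=1
m&=(X[...,2]>.093)&(X[...,2]<.103)
m=cv2.morphologyEx(m.astype(np.uint8),cv2.MORPH_OPEN,np.ones((2,2)))>0
q=X[m];print(len(q));r=cv2.minAreaRect(q[:,:2].astype(np.float32));print(r,cv2.boxPoints(r).round(3))
f=np.zeros((480,640),bool);f[200:340,80:215]=1;f&=(X[...,2]<.014)&(X[...,2]>.002)
k,l,st,ce=cv2.connectedComponentsWithStats(f.astype(np.uint8));i=l[285,150];r=cv2.minAreaRect(X[l==i][:,:2].astype(np.float32));print("floor",r)
tp=X[180:240,10:220].reshape(-1,3);tp=tp[(tp[:,2]>.262)&(tp[:,2]<.3)];print("lidtop",cv2.minAreaRect(tp[:,:2].astype(np.float32)),tp.mean(0))
```

```text
{'time': np.float64(14.9), 'tool_pos': array([0.4611, 0.0145, 0.1625]), 'eef_rot': array([-1.799623e+02,  1.301000e-01,  1.116200e+01]), 'ft_force': array([-1.1126,  0.1647, -1.0183]), 'grip_width': np.float64(0.0585), 'finger_force': np.float64(42.191)}
2701
((0.46387505531311035, 0.20556972920894623), (0.19889310002326965, 0.49667122960090637), 8.640527725219727) [[ 0.328  0.436]
 [ 0.403 -0.055]
 [ 0.6   -0.025]
 [ 0.525  0.466]]
floor ((0.45250028371810913, 0.3149721324443817), (0.16107472777366638, 0.18456818163394928), 11.57302474975586)
lidtop ((0.5560435652732849, 0.3230636715888977), (0.01355263963341713, 0.23030968010425568), 11.68549919128418) [0.55460744 0.3211593  0.27981901]
```

View pics/s4.png

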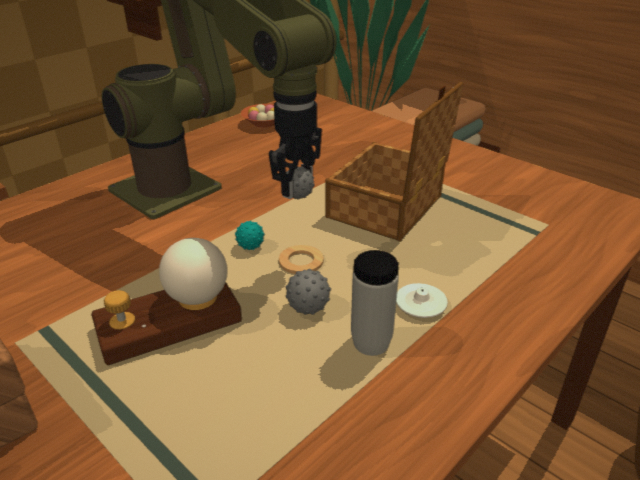

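The scene view shows the ball in the grip, the ring left behind at (300,259) and the knob clearly out at (118,303). Going over to the box.

Emit:
arm_command(
  increments=[
    [0.06,-0.5,0,0,0,0,57.5],
    [0.06,-0.88,0,0,0,0,57.5],
    [0.06,-0.88,0,0,0,0,57.5],
    [0.06,-0.88,0,0,0,0,57.5],
    [0.06,-0.88,0,0,0,0,57.5],
  ],
)

```text
time: 15.5
tool_pos: [0.4493, 0.1161, 0.1635]
eef_rot: [-180.0, 0.0, 11.2]
ft_force: [0.1, -1.3, -1.2]
grip_width: 0.0578
finger_force: 42.2
```

Emit:
arm_command(
  increments=[
    [0.06,-0.88,0,0,0,0,57.5],
    [0.06,-0.88,0,0,0,0,57.5],
    [0.06,-0.88,0,0,0,0,57.5],
    [0.06,-0.88,0,0,0,0,57.5],
    [0.06,-0.88,0,0,0,0,57.5],
  ],
)

```text
time: 16.0
tool_pos: [0.4351, 0.2255, 0.1634]
eef_rot: [-180.0, 0.0, 11.2]
ft_force: [-0.6, 0.6, -0.1]
grip_width: 0.0583
finger_force: 42.2
```

Emit:
arm_command(
  increments=[
    [0.06,-0.88,0,0,0,0,57.5],
    [0.06,-0.88,0,0,0,0,57.5],
    [0.06,-0.88,0,0,0,0,57.5],
    [0.04,-0.4,0,0,0,0,57.5],
    [0,0,0,0,0,0,57.5],
  ],
)

```text
time: 16.5
tool_pos: [0.426, 0.3007, 0.1635]
eef_rot: [180.0, 0.0, 11.3]
ft_force: [0.0, -0.2, -0.9]
grip_width: 0.0582
finger_force: 42.2
```

Run:
```python
from h import *; from plant import *
s=state();show(s);go(s,[.4256,.2972,.022],11.5);p,d=get_image("wrist");cv2.imwrite("pics/w5.png",p)
```

```text
{'time': np.float64(16.5), 'tool_pos': array([0.426 , 0.3007, 0.1635]), 'eef_rot': array([1.799879e+02, 3.840000e-02, 1.129040e+01]), 'ft_force': array([ 0.0452, -0.2497, -0.8938]), 'grip_width': np.float64(0.0582), 'finger_force': np.float64(42.1837)}
tool units [-0.04  0.13  5.66] wz -0.02443565278101001
```

View pics/w5.png

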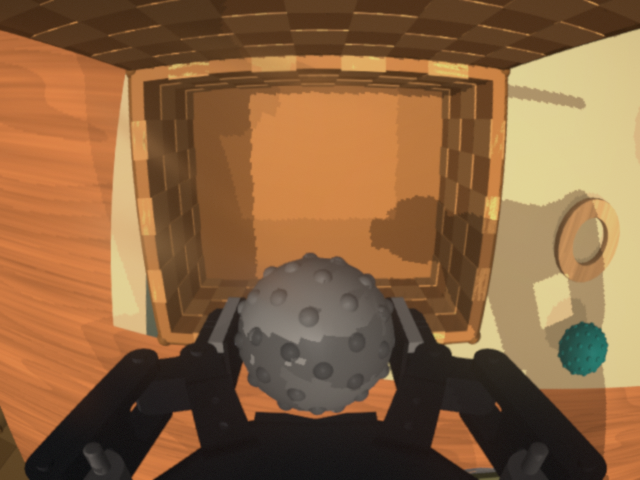

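Run:
```python
from h import *; from plant import *
c=camera_model("wrist")
for q in((165,343),(475,341),(507,68),(128,70),(320,333),(318,76)):print(q,fishz(c,*q,.1).round(4))
```

```text
(165, 343) [0.3435 0.3913 0.1   ]
(475, 341) [0.3874 0.1763 0.1   ]
(507, 68) [0.5668 0.2116 0.1   ]
(128, 70) [0.5211 0.4316 0.1   ]
(320, 333) [0.3773 0.2868 0.1   ]
(318, 76) [0.5312 0.3192 0.1   ]
```

The rim corners put the box centre at (0.455, 0.303), which agrees. The ball is over the opening, so I lower it.

Emit:
arm_command(
  increments=[
    [0,0.09,0.5,0,0,0,57.5],
    [0,0,0.7,0,0,0,57.5],
    [0,0,0.7,0,0,0,57.5],
    [0,0,0.7,0,0,0,57.5],
    [0,0,0.7,0,0,0,57.5],
  ],
)

```text
time: 17.05
tool_pos: [0.4268, 0.2959, 0.0796]
eef_rot: [180.0, 0.1, 11.1]
ft_force: [-0.6, -0.0, -0.4]
grip_width: 0.0583
finger_force: 42.2
```

Emit:
arm_command(
  increments=[
    [0,0,0.7,0,0,0,57.5],
    [0,0,0.6,0,0,0,57.5],
    [0,0,0.5,0,0,0,57.5],
    [0,0,0.3,0,0,0,57.5],
    [0,0,0.2,0,0,0,57.5],
  ],
)

```text
time: 17.55
tool_pos: [0.4269, 0.297, 0.0231]
eef_rot: [180.0, 0.0, 11.1]
ft_force: [-0.2, -0.2, -1.1]
grip_width: 0.058
finger_force: 42.2
```

Emit:
arm_command(
  increments=[
    [0,0,0,0,0,0,57.5],
    [0,0,0,0,0,0,58.5],
    [0,0,0,0,0,0,60],
    [0,0,0,0,0,0,64],
    [0,0,0,0,0,0,70],
  ],
)

```text
time: 18.05
tool_pos: [0.4274, 0.2976, 0.0245]
eef_rot: [-180.0, -0.1, 11.2]
ft_force: [-0.2, 0.3, 0.3]
grip_width: 0.0702
finger_force: 0.0
```

Emit:
arm_command(
  increments=[
    [0,0,0,0,0,0,75],
    [0,0,-0.3,0,0,0,78],
    [0,0,-0.5,0,0,0,78],
    [0,0,-0.8,0,0,0,78],
    [0,0,-0.9,0,0,0,78],
  ],
)

```text
time: 18.55
tool_pos: [0.4268, 0.2972, 0.0876]
eef_rot: [180.0, 0.0, 11.2]
ft_force: [0.2, -0.4, -0.0]
grip_width: 0.0777
finger_force: 0.0
```

Emit:
arm_command(
  increments=[
    [0,0,-1,0,0,0,78],
    [0,0,-1,0,0,0,78],
    [0,0,-1,0,0,0,78],
    [0,0,-1,0,0,0,70],
    [0,0,-0.5,0,0,0,50],
  ],
)

```text
time: 19.05
tool_pos: [0.4282, 0.298, 0.2029]
eef_rot: [-179.9, -0.3, 11.2]
ft_force: [0.2, 0.9, -0.2]
grip_width: 0.0574
finger_force: 0.0
```

Run:
```python
from h import *; from plant import *
s=state();show(s);c=camera_model("wrist");p,d=get_image("wrist");cv2.imwrite("pics/w6.png",p)
h=cv2.cvtColor(p,cv2.COLOR_BGR2HSV);print(fproj(c,[.426,.297,.038]))
go(s,[.61,.2,.30],11.5)
```

```text
{'time': np.float64(19.05), 'tool_pos': array([0.4282, 0.298 , 0.2029]), 'eef_rot': array([-179.9017,   -0.3052,   11.1655]), 'ft_force': array([ 0.1922,  0.9137, -0.23  ]), 'grip_width': np.float64(0.0574), 'finger_force': np.float64(0.0)}
[316.15157874 221.91737066]
tool units [ 6.4   5.25 -3.86] wz -0.03839888294158716
```

View pics/w6.png

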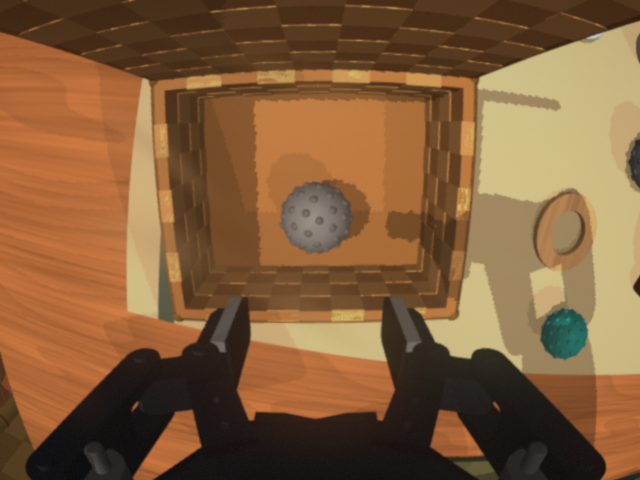

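The ball rests in the box at (316,217). Now closing the fingers and going up, over and behind the lid.

Emit:
arm_command(
  increments=[
    [0,0,-1,0,0,0,10],
    [0,0,-1,0,0,0,0],
    [0,0,-1,0,0,0,0],
    [0,0,-1,0,0,0,0],
    [0,0,-1,0,0,0,0],
  ],
)

```text
time: 19.6
tool_pos: [0.4266, 0.2971, 0.3238]
eef_rot: [180.0, 0.1, 11.2]
ft_force: [-0.2, 0.3, 0.1]
grip_width: 0.0001
finger_force: 0.0
```

Emit:
arm_command(
  increments=[
    [0.4,0,-0.5,0,0,0,0],
    [0.8,0,0,0,0,0,0],
    [0.9,0,0,0,0,0,0],
    [0.9,0,0,0,0,0,0],
    [0.9,0,0,0,0,0,0],
  ],
)

```text
time: 20.1
tool_pos: [0.5232, 0.3162, 0.3353]
eef_rot: [180.0, 0.1, 11.2]
ft_force: [-0.4, -0.1, -0.1]
grip_width: -0.0004
finger_force: 0.0
```

Emit:
arm_command(
  increments=[
    [0.9,0,0,0,0,0,0],
    [0.9,0,0,0,0,0,0],
    [0.9,0,0,0,0,0,0],
    [0.6,0,0,0,0,0,0],
    [0,0,0,0,0,0,0],
  ],
)

```text
time: 20.6
tool_pos: [0.6045, 0.332, 0.3342]
eef_rot: [180.0, 0.2, 11.1]
ft_force: [-0.2, -0.3, 0.1]
grip_width: 0.0001
finger_force: 0.0
```

```bash
cat >> h.py <<'E'
C=np.array([.4547,.3027]);a=np.radians(11.5);bx=np.array([np.cos(a),np.sin(a)]);by=np.array([-bx[1],bx[0]])
def box(s): q=s["tool_pos"][:2]-C; return q@bx,q@by,s["tool_pos"][2]
E
python3 - <<'E'
from h import *; from plant import *
s=state();show(s);print(box(s))
E
```

```text
{'time': np.float64(20.6), 'tool_pos': array([0.6045, 0.332 , 0.3342]), 'eef_rot': array([1.799573e+02, 1.524000e-01, 1.111840e+01]), 'ft_force': array([-0.2421, -0.2697,  0.0863]), 'grip_width': np.float64(0.0001), 'finger_force': np.float64(0.0)}
(np.float64(0.15263508620004262), np.float64(-0.0011920561463206831), np.float64(0.3341579899131218))
```

Emit:
arm_command(
  increments=[
    [0,0,0.8,0,0,0,0],
    [0,0,0.9,0,0,0,0],
    [0,0,0.9,0,0,0,0],
    [0,0,0.8,0,0,0,0],
    [0,0,0.36,0,0,0,0],
  ],
)

```text
time: 21.1
tool_pos: [0.6017, 0.3316, 0.239]
eef_rot: [179.9, 0.3, 11.2]
ft_force: [-1.0, 1.2, -0.3]
grip_width: -0.0002
finger_force: 0.0
```

Emit:
arm_command(
  increments=[
    [-0.3,0,0,0,0,0,0],
    [-0.35,0,0,0,0,0,0],
    [-0.35,0,0,0,0,0,0],
    [-0.35,0,0,0,0,0,0],
    [-0.3,0,0,0,0,0,0],
  ],
)

```text
time: 21.6
tool_pos: [0.5632, 0.3244, 0.2443]
eef_rot: [-180.0, -0.2, 11.2]
ft_force: [1.8, 0.9, 2.6]
grip_width: -0.0001
finger_force: 1.1
```

Emit:
arm_command(
  increments=[
    [-0.29,0,0,0,0,0,0],
    [-0.29,0,0.01,0,0,0,0],
    [-0.29,0,0.02,0,0,0,0],
    [-0.29,0,0.03,0,0,0,0],
    [-0.29,0,0.04,0,0,0,0],
  ],
)

```text
time: 22.1
tool_pos: [0.527, 0.317, 0.2398]
eef_rot: [180.0, 0.0, 11.2]
ft_force: [1.9, -0.2, 1.9]
grip_width: 0.0001
finger_force: 1.1
```

Run:
```python
from h import *; from plant import *
s=state();show(s);print(box(s))
```

```text
{'time': np.float64(22.1), 'tool_pos': array([0.527 , 0.317 , 0.2398]), 'eef_rot': array([1.799938e+02, 4.700000e-03, 1.115940e+01]), 'ft_force': array([ 1.9051, -0.2146,  1.9403]), 'grip_width': np.float64(0.0001), 'finger_force': np.float64(1.1116)}
(np.float64(0.07369781411308216), np.float64(-0.00040920307968046364), np.float64(0.23975758196778507))
```

Emit:
arm_command(
  increments=[
    [-0.28,0,0.07,0,0,0,0],
    [-0.28,0,0.08,0,0,0,0],
    [-0.28,0,0.1,0,0,0,0],
    [-0.27,0,0.12,0,0,0,0],
    [-0.27,0,0.13,0,0,0,0],
  ],
)

```text
time: 22.6
tool_pos: [0.493, 0.3103, 0.2269]
eef_rot: [180.0, 0.0, 11.2]
ft_force: [0.6, 0.2, 2.4]
grip_width: -0.0002
finger_force: 0.9
```

Emit:
arm_command(
  increments=[
    [-0.26,0,0.14,0,0,0,0],
    [-0.25,0,0.15,0,0,0,0],
    [-0.24,0,0.16,0,0,0,0],
    [-0.24,0,0.17,0,0,0,0],
    [-0.23,0,0.18,0,0,0,0],
  ],
)

```text
time: 23.1
tool_pos: [0.4632, 0.3044, 0.2068]
eef_rot: [180.0, 0.0, 11.2]
ft_force: [1.5, -0.4, 2.4]
grip_width: 0.0002
finger_force: 0.7
```

Emit:
arm_command(
  increments=[
    [-0.22,0,0.2,0,0,0,0],
    [-0.2,0,0.21,0,0,0,0],
    [-0.19,0,0.22,0,0,0,0],
    [-0.18,0,0.23,0,0,0,0],
    [-0.18,0,0.24,0,0,0,0],
  ],
)

```text
time: 23.6
tool_pos: [0.4396, 0.2998, 0.1792]
eef_rot: [180.0, 0.0, 11.2]
ft_force: [0.1, -0.8, 0.2]
grip_width: 0.0006
finger_force: 0.6
```

Emit:
arm_command(
  increments=[
    [-0.16,0,0.25,0,0,0,0],
    [-0.14,0,0.26,0,0,0,0],
    [-0.13,0,0.26,0,0,0,0],
    [-0.12,0,0.27,0,0,0,0],
    [-0.11,0,0.27,0,0,0,0],
  ],
)

```text
time: 24.1
tool_pos: [0.4236, 0.2966, 0.1464]
eef_rot: [180.0, 0.0, 11.2]
ft_force: [-0.5, 0.8, 0.8]
grip_width: -0.0
finger_force: 0.5
```

Run:
```python
from h import *; from plant import *
s=state();show(s);print(box(s))
```

```text
{'time': np.float64(24.1), 'tool_pos': array([0.4236, 0.2966, 0.1464]), 'eef_rot': array([1.79997e+02, 5.30000e-03, 1.11615e+01]), 'ft_force': array([-0.4582,  0.8396,  0.8279]), 'grip_width': np.float64(-0.0), 'finger_force': np.float64(0.5193)}
(np.float64(-0.03172342779385683), np.float64(0.00025342017607799043), np.float64(0.14639909875054324))
```

Emit:
arm_command(
  increments=[
    [-0.08,0,0.25,0,0,0,0],
    [-0.06,0,0.25,0,0,0,0],
    [-0.05,0,0.24,0,0,0,0],
    [-0.04,0,0.24,0,0,0,0],
    [-0.03,0,0.2,0,0,0,0],
  ],
)

```text
time: 24.6
tool_pos: [0.4173, 0.2954, 0.117]
eef_rot: [180.0, 0.0, 11.2]
ft_force: [-0.8, -0.2, 0.0]
grip_width: -0.0002
finger_force: 0.5
```

Emit:
arm_command(
  increments=[
    [0,0,0.1,0,0,0,0],
    [0,0,0.08,0,0,0,0],
    [0,0,0.05,0,0,0,0],
    [0,0,0.02,0,0,0,0],
    [0,0,0,0,0,0,0],
  ],
)

```text
time: 25.1
tool_pos: [0.4176, 0.2955, 0.1114]
eef_rot: [-180.0, -0.0, 11.2]
ft_force: [0.6, -0.8, -0.7]
grip_width: 0.0001
finger_force: 0.0
```

Emit:
arm_command(
  increments=[
    [0,0,0.03,0,0,0,0],
    [0,0,0.03,0,0,0,0],
    [0,0,0.0,0,0,0,0],
    [0,0,0,0,0,0,0],
    [0,0,0,0,0,0,0],
  ],
)

```text
time: 25.6
tool_pos: [0.4177, 0.2955, 0.1105]
eef_rot: [-180.0, -0.0, 11.2]
ft_force: [-1.6, -1.7, 5.0]
grip_width: 0.0002
finger_force: 2.7
```

Emit:
arm_command(
  increments=[
    [0,0,-0.5,0,0,0,0],
    [0,0,-0.9,0,0,0,0],
    [0,0,-0.9,0,0,0,0],
    [0,0,-0.9,0,0,0,0],
    [0,0,-0.9,0,0,0,0],
  ],
)

```text
time: 26.1
tool_pos: [0.4175, 0.2955, 0.2137]
eef_rot: [-180.0, -0.0, 11.2]
ft_force: [0.1, 0.1, -0.1]
grip_width: -0.0002
finger_force: 0.0
```

Run:
```python
from h import *; from plant import *
s=state();show(s);p,d=get_image("scene");cv2.imwrite("pics/s7.png",p)
q,d=get_image("top");c=camera_model("top")
g=np.mgrid[0:480,0:640];uv=np.stack([g[1].ravel(),g[0].ravel(),np.ones(g[0].size)])
X=(-c["R"].T@c["t"]+((c["R"].T@np.linalg.inv(c["mtx"])@uv)*d.ravel()).T).reshape(-1,3)
b=np.c_[(X[:,:2]-C)@bx,(X[:,:2]-C)@by,X[:,2]]
for lo,hi in((-.085,-.07),(-.05,-.03),(.0,.02),(.06,.08)):
    m=(b[:,0]>lo)&(b[:,0]<hi)&(abs(b[:,1])<.1)&(b[:,2]<.14);print(lo,m.sum(),np.median(b[m,2]) if m.any() else None)
print([dep(c,u,v,d[v,u]).round(4) for u,v in((482,308),(483,306))])
go(s,[.4015,-.349,.25],71)
```

```text
{'time': np.float64(26.1), 'tool_pos': array([0.4175, 0.2955, 0.2137]), 'eef_rot': array([-1.799845e+02, -4.700000e-02,  1.115970e+01]), 'ft_force': array([ 0.0713,  0.137 , -0.1208]), 'grip_width': np.float64(-0.0002), 'finger_force': np.float64(0.0)}
-0.085 813 0.11095627041777167
-0.05 904 0.11100770490927969
0.0 937 0.11097311985153413
0.06 1107 0.11126662978180646
[array([ 0.3997, -0.342 ,  0.0942]), array([ 0.4034, -0.3438,  0.0949])]
tool units [-5.62 25.17 -1.46] wz -6.962997440074472
```

View pics/s7.png

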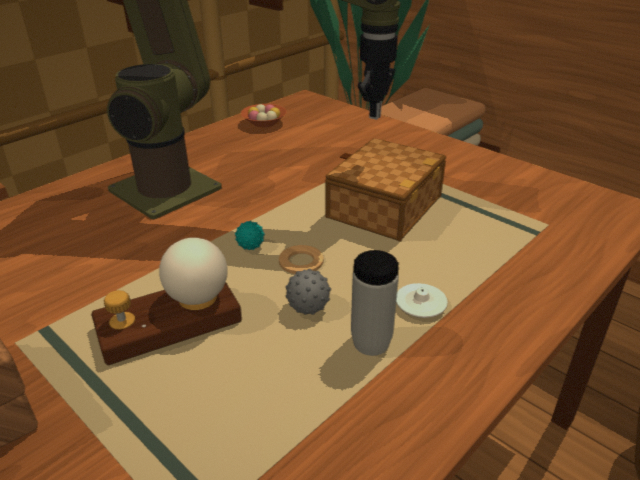

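Lid is flat at z=0.111 (closed) and the knob is still out. Heading back to the knob with the fingers closed.

Emit:
arm_command(
  increments=[
    [-0.2,0.6,0,0,0,0,0],
    [-0.2,0.9,0,0,0,0,0],
    [-0.2,0.9,0,0,0,0,0],
    [-0.2,0.9,0,0,0,0,0],
    [-0.2,0.9,0,0,0,0,0],
  ],
)

```text
time: 26.7
tool_pos: [0.412, 0.1857, 0.2103]
eef_rot: [180.0, 0.2, 11.2]
ft_force: [1.0, 0.1, 0.6]
grip_width: -0.0003
finger_force: 0.0
```

Emit:
arm_command(
  increments=[
    [-0.2,0.9,0,0,0,0,0],
    [-0.2,0.9,0,0,0,0,0],
    [-0.2,0.9,0,0,0,0,0],
    [-0.2,0.9,0,0,0,0,0],
    [-0.2,0.9,0,0,0,0,0],
  ],
)

```text
time: 27.2
tool_pos: [0.409, 0.0708, 0.2103]
eef_rot: [-180.0, 0.2, 11.1]
ft_force: [-0.7, -0.2, 0.2]
grip_width: -0.0
finger_force: 0.0
```

Emit:
arm_command(
  increments=[
    [-0.2,0.9,0,0,0,0,0],
    [-0.2,0.9,0,0,0,0,0],
    [-0.2,0.9,0,0,0,0,0],
    [-0.2,0.9,0,0,0,0,0],
    [-0.2,0.9,0,0,0,0,0],
  ],
)

```text
time: 27.7
tool_pos: [0.4061, -0.0441, 0.2104]
eef_rot: [-179.9, 0.2, 11.1]
ft_force: [1.2, 0.9, -0.1]
grip_width: -0.0
finger_force: 0.0
```

Emit:
arm_command(
  increments=[
    [-0.2,0.9,0,0,0,0,0],
    [-0.2,0.9,0,0,0,0,0],
    [-0.2,0.9,0,0,0,0,0],
    [-0.2,0.9,0,0,0,0,0],
    [-0.2,0.9,0,0,0,0,0],
  ],
)

```text
time: 28.2
tool_pos: [0.4033, -0.159, 0.2104]
eef_rot: [-179.9, 0.1, 11.1]
ft_force: [-0.1, 0.1, 0.9]
grip_width: 0.0
finger_force: 0.0
```

Emit:
arm_command(
  increments=[
    [-0.2,0.9,0,0,0,0,0],
    [-0.2,0.9,0,0,0,0,0],
    [-0.2,0.9,0,0,0,0,0],
    [-0.2,0.9,0,0,0,0,0],
    [-0.2,0.9,0,0,0,0,0],
  ],
)

```text
time: 28.7
tool_pos: [0.4005, -0.2739, 0.2103]
eef_rot: [-179.9, 0.1, 11.1]
ft_force: [1.2, -0.3, -0.3]
grip_width: 0.0
finger_force: 0.0
```

Emit:
arm_command(
  increments=[
    [-0.2,0.9,0,0,0,0,0],
    [-0.2,0.9,0,0,0,0,0],
    [-0.2,0.9,0,0,0,0,0],
    [0,0.3,0,0,0,0,0],
    [0,0,0,0,0,0,0],
  ],
)

```text
time: 29.2
tool_pos: [0.401, -0.3499, 0.2108]
eef_rot: [-179.9, 0.1, 11.1]
ft_force: [0.1, -0.3, 0.4]
grip_width: 0.0003
finger_force: 0.0
```

Run:
```python
from h import *; from plant import *
s=state();show(s);go(s,[.4015,-.349,.10],11.2)
c=camera_model("wrist");p,d=get_image("wrist");h=cv2.cvtColor(p,cv2.COLOR_BGR2HSV)
e=fproj(c,[.4015,-.349,.094]).astype(int);print(e)
m=((h[...,0]>13)&(h[...,0]<26)&(h[...,1]>140)&(h[...,2]>130));w=np.zeros_like(m);w[e[1]-45:e[1]+45,e[0]-45:e[0]+45]=1
v,u=np.nonzero(m&w);print(len(u),np.median(u),np.median(v));cv2.imwrite("pics/w8.png",p)
```

```text
{'time': np.float64(29.2), 'tool_pos': array([ 0.401 , -0.3499,  0.2108]), 'eef_rot': array([-1.798659e+02,  8.010000e-02,  1.107100e+01]), 'ft_force': array([ 0.1368, -0.2955,  0.3913]), 'grip_width': np.float64(0.0003), 'finger_force': np.float64(0.0)}
tool units [ 0.03 -0.02  4.43] wz -0.015126832673958578
[314 233]
2601 315.0 227.0
```

View pics/w8.png

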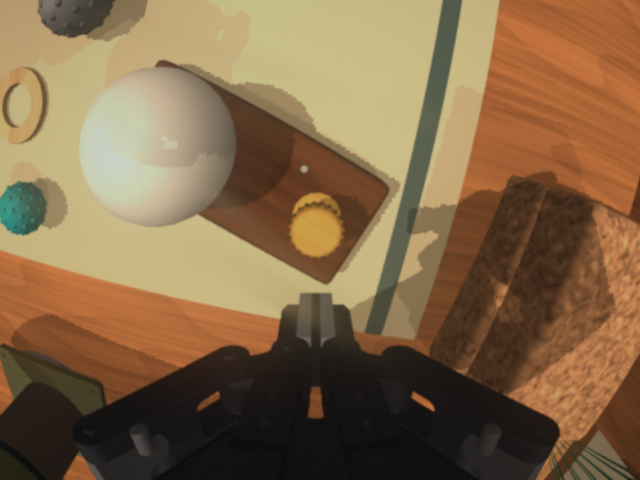

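Knob top at (317,233), as predicted. Descending, then pushing gently.

Emit:
arm_command(
  increments=[
    [0,0,0.8,0,0,0,0],
    [0,0,0.9,0,0,0,0],
    [0,0,0.9,0,0,0,0],
    [0,0,0.9,0,0,0,0],
    [0,0,0.5,0,0,0,0],
  ],
)

```text
time: 29.75
tool_pos: [0.4011, -0.3476, 0.1099]
eef_rot: [-179.8, 0.1, 11.2]
ft_force: [-0.8, 0.8, -0.4]
grip_width: -0.0001
finger_force: 0.0
```

Emit:
arm_command(
  increments=[
    [0,0,0.15,0,0,0,0],
    [0,0,0.12,0,0,0,0],
    [0,0,0.1,0,0,0,0],
    [0,0,0.1,0,0,0,0],
    [0,0,0.1,0,0,0,0],
  ],
)

```text
time: 30.25
tool_pos: [0.4024, -0.3502, 0.0987]
eef_rot: [179.9, -0.0, 11.2]
ft_force: [0.6, -0.0, 0.4]
grip_width: -0.0
finger_force: 0.0
```

Emit:
arm_command(
  increments=[
    [0,0,0.1,0,0,0,0],
    [0,0,0.1,0,0,0,0],
    [0,0,0.1,0,0,0,0],
    [0,0,0.08,0,0,0,0],
    [0,0,0.08,0,0,0,0],
  ],
)

```text
time: 30.75
tool_pos: [0.4022, -0.3499, 0.087]
eef_rot: [180.0, -0.0, 11.2]
ft_force: [-1.2, 0.5, 1.3]
grip_width: -0.0002
finger_force: 0.9
```

Now at 0.087, near mid-travel. Continuing to 0.078.

Emit:
arm_command(
  increments=[
    [0,0,0.07,0,0,0,0],
    [0,0,0.07,0,0,0,0],
    [0,0,0.07,0,0,0,0],
    [0,0,0.06,0,0,0,0],
    [0,0,0.05,0,0,0,0],
  ],
)

```text
time: 31.25
tool_pos: [0.402, -0.3497, 0.0782]
eef_rot: [-180.0, 0.0, 11.2]
ft_force: [-0.1, -0.5, 0.2]
grip_width: -0.0001
finger_force: 0.0
```

Emit:
arm_command(
  increments=[
    [0,0,0.03,0,0,0,0],
    [0,0,0.02,0,0,0,0],
    [0,0,0,0,0,0,0],
    [0,0,0,0,0,0,0],
    [0,0,0,0,0,0,0],
  ],
)

```text
time: 31.75
tool_pos: [0.402, -0.3498, 0.078]
eef_rot: [-180.0, 0.0, 11.2]
ft_force: [-3.0, 2.5, 5.1]
grip_width: -0.0
finger_force: 2.6
```

Home with light contact. Retreating and checking.

Emit:
arm_command(
  increments=[
    [0,0,-0.3,0,0,0,0],
    [0,0,-0.8,0,0,0,0],
    [0,0,-1,0,0,0,0],
    [0,0,-1,0,0,0,0],
    [0,0,-1,0,0,0,0],
  ],
)

```text
time: 32.25
tool_pos: [0.4021, -0.3498, 0.181]
eef_rot: [180.0, -0.0, 11.2]
ft_force: [-0.4, -0.1, 0.3]
grip_width: 0.0001
finger_force: 0.0
```

Emit:
arm_command(
  increments=[
    [0,0,-1,0,0,0,0],
    [0,0,-1,0,0,0,0],
    [0,0,0,0,0,0,0],
    [0,0,0,0,0,0,0],
    [0,0,0,0,0,0,0],
  ],
)

```text
time: 32.75
tool_pos: [0.4016, -0.3492, 0.2283]
eef_rot: [-179.9, 0.1, 11.2]
ft_force: [-0.0, -0.1, -0.7]
grip_width: 0.0002
finger_force: 0.0
```

Run:
```python
from h import *; from plant import *
p,d=get_image("scene");cv2.imwrite("pics/s9.png",np.hstack([cv2.resize(cv2.imread("pics/s7.png")[200:400,60:460],None,fx=1,fy=1),p[200:400,60:460]]))
q,d=get_image("top");c=camera_model("top")
print([dep(c,u,v,d[v,u]).round(4) for u,v in((482,308),(483,310),(484,306))]);show(state())
```

```text
[array([ 0.3996, -0.3467,  0.0781]), array([ 0.3959, -0.3477,  0.0805]), array([ 0.4034, -0.3499,  0.0807])]
{'time': np.float64(32.85), 'tool_pos': array([ 0.4015, -0.3491,  0.228 ]), 'eef_rot': array([-1.798566e+02,  8.980000e-02,  1.115960e+01]), 'ft_force': array([-0.1929, -0.3726, -0.2431]), 'grip_width': np.float64(0.0), 'finger_force': np.float64(0.0)}
```

View pics/s9.png

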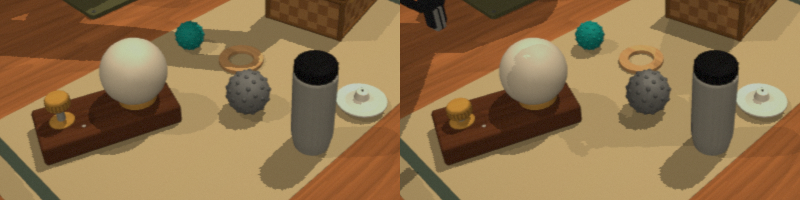

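The right half shows the knob down at (460,113), against out at (57,103) on the left; the lamp, tumbler and incense are unmoved. Handing in.

```bash
python3 -c "
from plant import *
print(finish_job())"
```

```text
the job is handed in; nothing more can be done
None
```

I handed the job in after about 33 s of robot time; the hand-in gave no verdict, but every step checked out on camera: lamp switched on, ball placed in the box, lid closed, knob pushed home, and the lamp, tumbler and incense holder where they stood.

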